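Release the cam and slide the axle support home

TASK

On the blue bench jig, push the red handle round until the cam's low point faces the slide's shoe (the handle then points at the white mark on the blue base); only then push the yellow block forward, away from the robot, until the slide is fully home with its shoe against the cam and its brass cup over the axle end. Do it all by pushing with the fingers: do not take the handle or the block between the fingers, and leave the jar, the spanner and the dark spacer ring where they are.

Things in the scene. Friction and masses are not known exactly. Their poses are not given: they have to be found in the camera images.
- jig: Blue plate 275 x 225 x 12 mm, fixed. Origin: on the cam's axis at bench height; x is the slide's forward direction (away from the robot), y left, z up. Plate: x -85 to 190, y -120 to 105 mm. The slide runs along y = -75 mm; a bicycle hub lies fixed at x 84 to 176, y -75 mm, top 66 mm. Apart from the red handle and the cam's boss (13 mm radius, 104 mm high) all of the jig ends at or below 66 mm.
- cam_axis (a point): Point on the cam's vertical axis, 89 mm above the bench, at half the height of the red handle. The handle and boss turn about it.
- low_mark (a point): White mark 10 x 18 mm on the blue base, 94 mm to the left (jig +y) of the cam's axis. The handle points at it when the cam is at its low point.
- handle_mid (a point): Inside the red handle, 60 mm out from the cam's axis, at half its height. The handle is a level radial bar 14 mm wide, 78 to 100 mm above the bench, reaching 82 mm out from the axis. Push its upright sides: about 4 N here; it stays where left. Fingertips 78 to 85 mm above the bench can follow it all the way round over everything else.
- cam (a joint): Angle of cam and handle, rad, growing counter-clockwise from above. 0 and 6.283 are the same: low point to the slide's shoe, handle to the white mark (jig +y). Starts at 1.3 to 4.98; may be turned either way (stops at -1.0 and 7.28). The cam is a steel disc, 40 mm radius, 14 mm off its axis, white dot at its low point; turned otherwise it blocks the slide.
- push_face (a point): Centre of the rear upright face of the yellow block (towards the robot), 50 mm above the bench. The block is 16 mm thick along the slide, 44 mm wide, 24 to 66 mm above the bench. With the slide back, the face overhangs the rear edge of the blue plate by 10 to 13 mm. Push it along jig +x.
- slide (a joint): Travel of the slide in m, growing forward (jig +x). 0 is fully back; it starts within 3 mm of that. At about 0.034 the shoe meets the cam's low point: home. With the high side of the cam in the way it stops at 0.006 or a little more. Friction about 3 N, no spring.
- grease_mid (a point): Bystander: white jar with green lid, 52 mm across, 65 mm tall, standing on the bench; point at its centre.
- spanner_mid (a point): Bystander: steel spanner 160 mm long lying on the bench; point near its middle.
- spacer_mid (a point): Bystander: dark steel spacer ring, 68 mm across, 10 mm high, lying on the bench; point at its centre.

How it is judged:
By the outcome, as a careful person would: the job done as asked, in the order asked, and still so for the second after the job is handed in, with the robot touching nothing.
It also fails if it takes over 48 s, if anything falls off the work surface, if the arm or the gripper's body presses on something with over 40 N, if the wrist force passes 120 N, or if a joint passes its speed limit or range.

ROBOT

A 6-joint arm with a two-finger parallel gripper is mounted at the origin on the work surface. World frame = base frame: x ahead of the robot, y to its left, z up, the work surface at z = 0. Lengths are in m, angles in degrees, forces in N, time in s.
With the tool pointing down it reaches from about 0.4 to 0.825 m from the base axis. Payload 7 kg.
Tool frame: the origin (TCP) lies at the very end of the fingers, on their centre line; the grasp point (between the pads) lies behind it (r.grasp_offset is the z of the grasp point in the tool frame, in m); z points along the fingers, y is the direction in which the jaws open and shut (so a half turn about z gives the same grasp; the last joint's range is limited). The gripper opens to 88 mm and grips with 3 to 60 N. Pads are 19 mm wide; open, the fingers measure 130 mm over their backs; the gripper's body (78 mm by 193 mm) begins 47 mm behind the grasp point.
Start: joints at [93.054, 20.546, 0.682, 0, -70.136, -16.507], TCP at [0.157, 0.656, 0.227] pointing down, gripper open.
Joint ranges: [-176.03, 176.03], [-82.01, 121.73], [-58.28, 71.71], [-173.87, 95.51], [-174.79, -0.11], [-173.66, 173.66]. Speed limits (degrees/s): [136.94, 136.94, 172.46, 180, 180, 180].

INTERFACE

Orientations are given as [roll, pitch, yaw] about the fixed x, y, z axes, in that order (R = Rz(yaw) Ry(pitch) Rx(roll)).
In Python, from plant import r gives the robot as it stands. The module is installed in compiled form; this text tells all that it offers.
- The arm moves only by the tool servo_tool, never from a script. Its argument "targets" is a list of rows, each an object of numbers: "dx", "dy", "dz": the shift along the world's x, y, z in cm; "spin": the turn about the world's z in rad; "grip": the opening in per cent of the stroke, from 0 (shut) to 100 (fully open). A call has exactly 10 rows; each row is the pose to reach, as a shift and turn from the pose commanded when the call began; what a row does not reach only later rows make up. A row lasts 1/12 s, in which the tool goes at most 41.7 mm and 7.16 degrees, less where a joint would pass 70% of its speed; a pose out of reach is approached as far as the arm can. A call with a gripper value outside its range is refused whole. The fingers move at their own pace and stop on an object; "squeeze" is the grip in N (left out, the last holds). Time passes only in rows, so rows that repeat a pose let the fingers close, or fill a call up. It gives the time, the measured TCP pose, the force and the opening at its end, in the units of the state.
- r.get_state(): the state, without advancing time (a new reading comes with each control period).
- r.capture(name): name is "side" or "top" or "wrist"; returns the picture (384x512x3 uint8, blue, green, red); there is no depth.
- r.get_calibration(name): a dict with "K" (3x3 intrinsics, pixels), "extrinsics" (4x4, takes a point from camera to world coordinates). Camera axes: x right, y down, z forward; pixel columns grow to the right and rows downward; lengths in m; the calibration is good to about 2 mm. A picture is of the moment at which its call begins: read the wrist's pose just before it. get_calibration takes no time and is no camera call; for the wrist camera it gives the pose at the moment of the call.
- r.close_job(): hands the job in, once; it reports no verdict.
Trained networks look in the newest picture that a camera, given by its name, has taken for a name from the list of things; names that differ only in an ending like _2 or _b are one class to them, and where a whole thing is asked for, a point or a joint stands for the part that bears it (a point fixed in the world has none). Each returns a list of dicts, best first, with "p" (0 to 1); they miss things now and then, are a little off and sometimes report something else, mostly with a low value. They report only what shows in the picture. A call takes as long as a camera call.
- r.cut_out(name, camera): "mask" (384x512 bool, what is visible of it) and "extent" ([left, top, right, bottom] in pixels, round what is visible of it).
The state is a dict: "time_s": time; "joints": joint angles; "qd": joint speeds; "joint_torque": joint torques, N m; "tcp_pos": TCP position; "eef_rot": TCP orientation; "contact_force": force on the tool from outside, world axes, zero at the start; "moment": the same for the moment, N m; "gripper_width": finger opening in m.
Only numpy, scipy, OpenCV 4.12 (cv2) and the standard library are available. Lean on these libraries where they do the work, as an engineer would, in place of code of your own. Each camera call takes 0.05 s, during which the arm holds its last target. There are 200 camera calls.

## Working session

There is one attempt and no reset: what is moved stays moved. The work goes in short steps, Python scripts to look and compute and a tool call to move; the robot and the scene stay as the last step left them, time stands still between calls to the robot, and variables do not carry over. Pictures are saved under pics/ and viewed, about 8 in all and at most 12, crops included, and the job is handed in when it is done.

Besides the shell and the picture viewer there is one more tool, called after "Emit:" by a JSON object that holds its "method" and its "body", one argument or row to a line. servo_tool: Moves the arm, as the interface text tells. Its arguments: {"type":"object","properties":{"targets":{"type":"array"},"squeeze":{"type":"number"}},"required":["targets"]}

```bash
mkdir -p pics; python3 - <<'E'
from plant import r
import cv2,numpy as np
s=r.get_state();print(s['time_s'],s['tcp_pos'],s['eef_rot'],s['gripper_width'],r.grasp_offset)
ims=[]
for c in("top","side"):
    im=r.capture(c);cv2.imwrite(f"pics/{c}0.png",im)
    k=r.get_calibration(c);print(c,np.round(k['K'],1).tolist(),np.round(k['extrinsics'],4).tolist())
    for n in("jig","handle_mid","push_face","cam","slide","grease_mid","spanner_mid","spacer_mid"):
        for d in r.cut_out(n,c)[:2]:
            m=d['mask'];ys,xs=np.nonzero(m);print(n,round(d['p'],2),d['extent'],xs.mean().round(1),ys.mean().round(1),m.sum())
E
```

```text
0.0 [0.15695722 0.65597461 0.22558753] [ 1.79901596e+02 -7.57447023e-03 -1.34606614e+01] 0.087795108325639 -0.0188
top [[460.8, 0.0, 261.2], [0.0, 460.8, 184.5], [0.0, 0.0, 1.0]] [[0.0296, -0.9861, 0.1637, 0.4426], [-0.9995, -0.0313, -0.0075, 0.0175], [0.0125, -0.1634, -0.9865, 1.1248], [0.0, 0.0, 0.0, 1.0]]
jig 0.82 [183.4, 113.4, 291.1, 232.6] 236.3 173.3 10140
handle_mid 0.56 [221.3, 167.1, 266.8, 211.5] 241.6 193.1 1073
push_face 0.78 [230.2, 157.6, 282.5, 228.1] 264.4 201.0 925
cam 0.69 [223.3, 169.7, 267.7, 214.0] 241.4 193.5 1032
slide 0.92 [230.2, 152.9, 284.7, 225.3] 263.9 201.3 854
spanner_mid 0.88 [151.4, 172.0, 182.3, 236.5] 166.8 205.5 597
spacer_mid 0.7 [299.7, 140.3, 321.7, 167.5] 309.5 155.0 417
side [[375.3, 0.0, 255.5], [0.0, 375.3, 187.5], [0.0, 0.0, 1.0]] [[0.8497, -0.4222, 0.3158, 0.3447], [-0.5272, -0.6873, 0.4997, -0.3745], [0.0061, -0.5911, -0.8066, 0.6929], [0.0, 0.0, 0.0, 1.0]]
jig 0.56 [195.4, 120.3, 341.3, 240.0] 266.6 178.1 9371
handle_mid 0.45 [179.1, 127.2, 227.8, 167.0] 200.2 145.6 450
push_face 0.85 [215.5, 173.9, 300.3, 232.2] 255.5 203.1 1344
cam 0.59 [228.2, 152.2, 285.2, 201.2] 251.8 177.3 1492
slide 0.71 [221.9, 173.8, 299.1, 230.3] 256.4 202.7 1359
grease_mid 0.84 [244.3, 99.2, 261.9, 130.0] 250.2 112.1 548
spanner_mid 0.93 [178.8, 124.6, 226.5, 168.0] 201.0 144.7 490
spacer_mid 0.71 [318.1, 207.9, 349.4, 237.8] 332.7 222.5 597
```

View pics/top0.png

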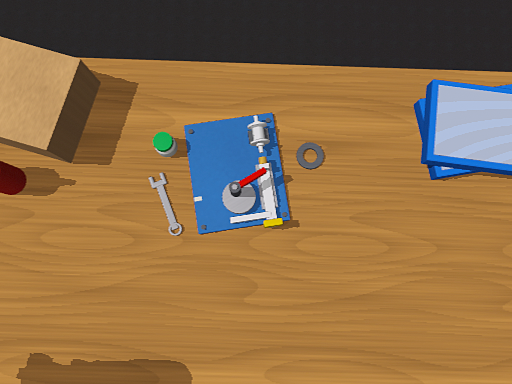

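View pics/side0.png

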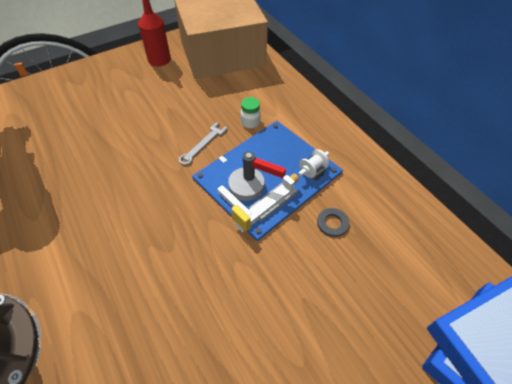

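```bash
cat > h.py <<'E'
import cv2,numpy as np
from plant import r
def ray(cam,uv,z):
    k=r.get_calibration(cam);K=np.array(k['K']);T=np.array(k['extrinsics'])
    d=T[:3,:3]@np.linalg.inv(K)@np.array([uv[0],uv[1],1.]);o=T[:3,3]
    return (o+d*(z-o[2])/d[2])
def proj(cam,P):
    k=r.get_calibration(cam);K=np.array(k['K']);T=np.linalg.inv(np.array(k['extrinsics']))
    p=K@(T[:3,:3]@np.array(P)+T[:3,3]);return p[:2]/p[2]
def hsv(im,lo,hi): return cv2.inRange(cv2.cvtColor(im,cv2.COLOR_BGR2HSV),lo,hi)
def red(im): return hsv(im,(0,150,90),(6,255,255))|hsv(im,(174,150,90),(180,255,255))
def jw(o,yaw,p):  # jig->world
    c,s=np.cos(yaw),np.sin(yaw);return np.array([o[0]+c*p[0]-s*p[1],o[1]+s*p[0]+c*p[1],p[2]])
E
python3 - <<'E'
from h import *
im=cv2.imread('pics/top0.png')
b=hsv(im,(100,120,60),(125,255,255));b[:, :180]=0;b[:,300:]=0;b[:100]=0;b[245:]=0
pts=cv2.findNonZero(b);hull=cv2.convexHull(pts)
# plate edges in world at z=.012
w=np.array([ray('top',p[0],.012)[:2] for p in hull],np.float32)
rc=cv2.minAreaRect(w);print('rect',rc);print(cv2.boxPoints(rc))
m=red(im);m[:, :200]=0;m[:,300:]=0;m[:150]=0;m[230:]=0
p=cv2.findNonZero(m)[:,0];W=np.array([ray('top',q,.1)[:2] for q in p]);print(len(p))
rc=cv2.minAreaRect(W.astype(np.float32));print('handle',rc,cv2.boxPoints(rc).tolist())
y=hsv(im,(22,150,100),(35,255,255));y[:200]=0;y[240:]=0
p=cv2.findNonZero(y)[:,0];print('yel',p.min(0),p.max(0),[ray('top',q,.066)[:2].round(3) for q in (p.mean(0),)])
print('boss',ray('top',(235.5,187),.104),'mark',ray('top',(198,199),.012))
cv2.imwrite('pics/crop0.png',cv2.resize(im[105:240,140:330],None,fx=4,fy=4,interpolation=cv2.INTER_CUBIC))
E
```

```text
rect ((0.6576452851295471, 0.0720662921667099), (0.27344566583633423, 0.22221523523330688), 10.580316543579102)
[[ 0.50284606  0.15618072]
 [ 0.5436478  -0.06225651]
 [ 0.8124445  -0.01204814]
 [ 0.77164274  0.2063891 ]]
175
handle ((0.6304081082344055, 0.03041752055287361), (0.014634212478995323, 0.06738061457872391), 35.26251220703125) [[0.604983389377594, 0.053701840341091156], [0.6438837647438049, -0.0013154740445315838], [0.655832827091217, 0.007133200764656067], [0.6169324517250061, 0.062150515615940094]]
yel [263 218] [282 227] [array([ 0.531, -0.019])]
boss [0.60462161 0.0670835  0.104     ] mark [0.58682186 0.16146985 0.012     ]
```

View pics/crop0.png

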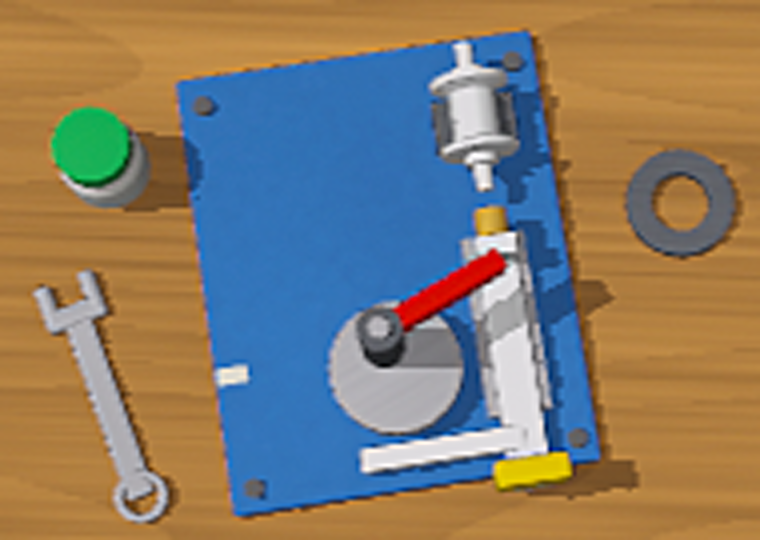

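The jig sits at yaw of about 10.6° with the cam axis near (0.605, 0.068). The white mark, at crop (232,375), agrees with this. The handle points right and forward at a world angle of about -55°, so counter-clockwise by about 156° is the shorter way. I'll close the fingers and move to a hover pose.

Emit:
{"method": "servo_tool", "body": {
  "targets": [
    {"dx": 2.2,"dy": -3.2,"spin": -0.08,"grip": 0},
    {"dx": 4.5,"dy": -6.5,"spin": -0.16,"grip": 0},
    {"dx": 6.7,"dy": -9.8,"spin": -0.24,"grip": 0},
    {"dx": 9,"dy": -13,"spin": -0.32,"grip": 0},
    {"dx": 11.2,"dy": -16.4,"spin": -0.4,"grip": 0},
    {"dx": 13.5,"dy": -19.7,"spin": -0.48,"grip": 0},
    {"dx": 15.7,"dy": -23,"spin": -0.56,"grip": 0},
    {"dx": 18,"dy": -26.2,"spin": -0.64,"grip": 0},
    {"dx": 20.2,"dy": -29.5,"spin": -0.72,"grip": 0},
    {"dx": 22.5,"dy": -32.8,"spin": -0.8,"grip": 0}
  ]
}}

```text
validation failed for argument at $.ta...
```

Emit:
{"method": "servo_tool", "body": {
  "targets": [
    {"dx": 2.2,"dy": -3.2,"spin": -0.08,"grip": 0},
    {"dx": 4.5,"dy": -6.5,"spin": -0.16,"grip": 0},
    {"dx": 6.7,"dy": -9.8,"spin": -0.24,"grip": 0},
    {"dx": 9,"dy": -13,"spin": -0.32,"grip": 0},
    {"dx": 11.2,"dy": -16.4,"spin": -0.4,"grip": 0},
    {"dx": 13.5,"dy": -19.7,"spin": -0.48,"grip": 0},
    {"dx": 15.7,"dy": -23,"spin": -0.56,"grip": 0},
    {"dx": 18,"dy": -26.2,"spin": -0.64,"grip": 0},
    {"dx": 20.2,"dy": -29.5,"spin": -0.72,"grip": 0},
    {"dx": 22.5,"dy": -32.8,"spin": -0.8,"grip": 0}
  ]
}}

```text
validation failed for argument at $.ta...
```

Emit:
{"method": "servo_tool", "body": {
  "targets": [
    {"spin": -0.1,"dz": -1,"grip": 0},
    {"spin": -0.2,"dz": -2,"grip": 0},
    {"spin": -0.3,"dz": -3,"grip": 0},
    {"spin": -0.4,"dz": -4,"grip": 0},
    {"spin": -0.5,"dz": -5,"grip": 0},
    {"spin": -0.6,"dz": -6,"grip": 0},
    {"spin": -0.7,"dz": -7,"grip": 0},
    {"spin": -0.7,"dz": -7.5,"grip": 0},
    {"spin": -0.7,"dz": -8,"grip": 0},
    {"spin": -0.7,"dz": -8,"grip": 0}
  ]
}}

```text
validation failed for argument at $.ta...
```

```bash
python3 - <<'E'
from h import *
s=r.get_state();print(s['time_s'],s['tcp_pos'],s['eef_rot'],s['joints'],s['gripper_width'],s['contact_force'])
a=r.capture('wrist');cv2.imwrite('pics/w1.png',a)
b=r.capture('side');cv2.imwrite('pics/s1.png',b)
cv2.imwrite('pics/v1.png',np.hstack([cv2.resize(a,(400,300)),cv2.resize(b[90:260,150:376],(400,300))]))
O=(.6046,.0685)
print(proj('wrist',[*O,.104]))
E
```

```text
0.9 [0.15704202 0.65646317 0.22660106] [-1.79996830e+02  5.80016634e-04 -1.34521810e+01] [ 9.30547813e+01  2.05436531e+01  6.83020790e-01  3.66275820e-04
 -7.01361639e+01 -1.65070868e+01] 0.08755121389324477 [ 0.04147581  0.51052741 -0.57765518]
[ 1337.89742888 -1085.18315802]
```

View pics/v1.png

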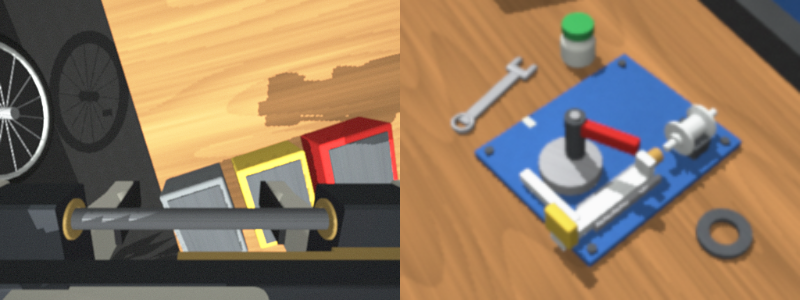

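The calls were refused and nothing moved: the picture shows the same scene, with the arm still over the left side. I'll retry with all five keys in every row.

Emit:
{"method": "servo_tool", "body": {
  "targets": [
    {"dx": 2.2,"dy": -3.2,"dz": 0,"spin": -0.08,"grip": 0},
    {"dx": 4.5,"dy": -6.5,"dz": 0,"spin": -0.16,"grip": 0},
    {"dx": 6.7,"dy": -9.8,"dz": 0,"spin": -0.24,"grip": 0},
    {"dx": 9,"dy": -13,"dz": 0,"spin": -0.32,"grip": 0},
    {"dx": 11.2,"dy": -16.4,"dz": 0,"spin": -0.4,"grip": 0},
    {"dx": 13.5,"dy": -19.7,"dz": 0,"spin": -0.48,"grip": 0},
    {"dx": 15.7,"dy": -23,"dz": 0,"spin": -0.56,"grip": 0},
    {"dx": 18,"dy": -26.2,"dz": 0,"spin": -0.64,"grip": 0},
    {"dx": 20.2,"dy": -29.5,"dz": 0,"spin": -0.72,"grip": 0},
    {"dx": 22.5,"dy": -32.8,"dz": 0,"spin": -0.8,"grip": 0}
  ]
}}

```text
time_s: 1.83
tcp_pos: [0.3827, 0.3268, 0.227]
eef_rot: [-180.0, 0.0, -59.5]
contact_force: [0.7, 1.4, -0.3]
gripper_width: 0.0265
```

Emit:
{"method": "servo_tool", "body": {
  "targets": [
    {"dx": 2.2,"dy": -3.2,"dz": 0,"spin": -0.08,"grip": 0},
    {"dx": 4.5,"dy": -6.5,"dz": 0,"spin": -0.16,"grip": 0},
    {"dx": 6.7,"dy": -9.8,"dz": 0,"spin": -0.24,"grip": 0},
    {"dx": 9,"dy": -13,"dz": 0,"spin": -0.32,"grip": 0},
    {"dx": 11.2,"dy": -16.4,"dz": 0,"spin": -0.4,"grip": 0},
    {"dx": 13.5,"dy": -19.7,"dz": 0,"spin": -0.48,"grip": 0},
    {"dx": 15.7,"dy": -23,"dz": 0,"spin": -0.56,"grip": 0},
    {"dx": 18,"dy": -26.2,"dz": 0,"spin": -0.64,"grip": 0},
    {"dx": 20.2,"dy": -29.5,"dz": 0,"spin": -0.72,"grip": 0},
    {"dx": 22.5,"dy": -32.8,"dz": 0,"spin": -0.8,"grip": 0}
  ]
}}

```text
time_s: 2.67
tcp_pos: [0.6079, -0.0014, 0.2268]
eef_rot: [-180.0, 0.0, -105.3]
contact_force: [1.0, 1.6, 1.0]
gripper_width: 0.0002
```

Emit:
{"method": "servo_tool", "body": {
  "targets": [
    {"dx": 0,"dy": 0,"dz": -1,"spin": -0.1,"grip": 0},
    {"dx": 0,"dy": 0,"dz": -2,"spin": -0.2,"grip": 0},
    {"dx": 0,"dy": 0,"dz": -3,"spin": -0.3,"grip": 0},
    {"dx": 0,"dy": 0,"dz": -4,"spin": -0.4,"grip": 0},
    {"dx": 0,"dy": 0,"dz": -5,"spin": -0.5,"grip": 0},
    {"dx": 0,"dy": 0,"dz": -6,"spin": -0.6,"grip": 0},
    {"dx": 0,"dy": 0,"dz": -7,"spin": -0.7,"grip": 0},
    {"dx": 0,"dy": 0,"dz": -7.5,"spin": -0.7,"grip": 0},
    {"dx": 0,"dy": 0,"dz": -8,"spin": -0.7,"grip": 0},
    {"dx": 0,"dy": 0,"dz": -8,"spin": -0.7,"grip": 0}
  ]
}}

```text
time_s: 3.5
tcp_pos: [0.6067, 0.0004, 0.1458]
eef_rot: [180.0, -0.1, -145.1]
contact_force: [0.8, -0.2, 0.2]
gripper_width: 0.0007
```

```bash
python3 - <<'E'
from h import *
s=r.get_state();print(s['time_s'],s['tcp_pos'],s['eef_rot'],s['joints'],s['gripper_width'],s['contact_force'])
a=r.capture('wrist');cv2.imwrite('pics/w2.png',a)
b=r.capture('side');cv2.imwrite('pics/s2.png',b)
cv2.imwrite('pics/v2.png',np.hstack([cv2.resize(a,(400,300)),cv2.resize(b[60:230,150:376],(400,300))]))
O=(.6046,.0685)
for z in(.104,.1):print(proj('wrist',[*O,z]))
print(proj('wrist',jw(O,np.radians(-55.4),(.082,0,.1))))
print(proj('wrist',jw(O,np.radians(10.6),(0,.094,.012))))
E
```

```text
3.5 [6.06677609e-01 4.05115746e-04 1.45770558e-01] [ 1.79972490e+02 -6.21672313e-02 -1.45050634e+02] [ 1.84626574e+01  1.78246088e+01 -1.44689196e+01 -1.03270564e-02
 -5.77738904e+01 -7.35077941e+01] 0.0007474282894387146 [ 0.77680298 -0.23321192  0.19881954]
[333.99541161 264.69608032]
[332.68574914 262.06449296]
[225.25717797 261.54446128]
[389.33360879 253.95607921]
```

View pics/v2.png

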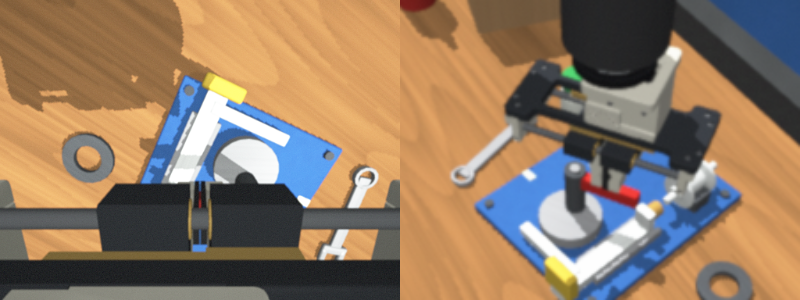

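```bash
python3 - <<'E'
from h import *
O=(.6046,.0685)
def v(p): return ((p-np.array([150,60]))*np.array([400/226,300/170])+[400,0]).round()
print('tip',v(proj('side',[.6067,.0004,.146])),'boss',v(proj('side',[*O,.104])),'hend',v(proj('side',jw(O,np.radians(-55.4),(.082,0,.1)))))
m=red(cv2.imread('pics/s0.png') if 0 else cv2.imread('pics/side0.png'));m[:140]=0;m[200:]=0;m[:,:230]=0;m[:,300:]=0
p=cv2.findNonZero(m)[:,0].astype(np.float32)
c=p.mean(0);print(c,ray('side',c,.093))
E
```

```text
tip [607. 183.] boss [573. 169.] hend [638. 193.]
[268.01974 167.07895] [0.62921421 0.02792566 0.093     ]
```

```bash
python3 - <<'E'
from h import *
O=(.6046,.0685)
def P(phi,b): return jw(O,np.radians(phi),(.0575,b,0))[:2]*100
p0=np.array([60.67,.04]);p1=P(-55.4,-.0170);print('fwd',(p1-p0).round(1))
for k in range(3):
    q=P(-55.4+50*k,-.0168)
    print([dict(zip(("dx","dy","spin"),(*(P(-55.4+50*k+5*i,-.0168)-q).round(1).tolist(),round(np.radians(5*i),2)))) for i in range(1,11)])
E
```

```text
fwd [1.7 1.1]
[{'dx': 0.5, 'dy': 0.2, 'spin': np.float64(0.09)}, {'dx': 1.0, 'dy': 0.4, 'spin': np.float64(0.17)}, {'dx': 1.4, 'dy': 0.7, 'spin': np.float64(0.26)}, {'dx': 1.8, 'dy': 1.0, 'spin': np.float64(0.35)}, {'dx': 2.2, 'dy': 1.3, 'spin': np.float64(0.44)}, {'dx': 2.6, 'dy': 1.7, 'spin': np.float64(0.52)}, {'dx': 2.9, 'dy': 2.1, 'spin': np.float64(0.61)}, {'dx': 3.2, 'dy': 2.5, 'spin': np.float64(0.7)}, {'dx': 3.5, 'dy': 3.0, 'spin': np.float64(0.79)}, {'dx': 3.7, 'dy': 3.5, 'spin': np.float64(0.87)}]
[{'dx': 0.2, 'dy': 0.5, 'spin': np.float64(0.09)}, {'dx': 0.3, 'dy': 1.0, 'spin': np.float64(0.17)}, {'dx': 0.4, 'dy': 1.5, 'spin': np.float64(0.26)}, {'dx': 0.4, 'dy': 2.0, 'spin': np.float64(0.35)}, {'dx': 0.4, 'dy': 2.6, 'spin': np.float64(0.44)}, {'dx': 0.4, 'dy': 3.1, 'spin': np.float64(0.52)}, {'dx': 0.3, 'dy': 3.6, 'spin': np.float64(0.61)}, {'dx': 0.1, 'dy': 4.1, 'spin': np.float64(0.7)}, {'dx': -0.1, 'dy': 4.6, 'spin': np.float64(0.79)}, {'dx': -0.3, 'dy': 5.1, 'spin': np.float64(0.87)}]
[{'dx': -0.3, 'dy': 0.4, 'spin': np.float64(0.09)}, {'dx': -0.6, 'dy': 0.9, 'spin': np.float64(0.17)}, {'dx': -0.9, 'dy': 1.3, 'spin': np.float64(0.26)}, {'dx': -1.3, 'dy': 1.6, 'spin': np.float64(0.35)}, {'dx': -1.7, 'dy': 2.0, 'spin': np.float64(0.44)}, {'dx': -2.1, 'dy': 2.3, 'spin': np.float64(0.52)}, {'dx': -2.6, 'dy': 2.5, 'spin': np.float64(0.61)}, {'dx': -3.1, 'dy': 2.7, 'spin': np.float64(0.7)}, {'dx': -3.6, 'dy': 2.9, 'spin': np.float64(0.79)}, {'dx': -4.1, 'dy': 3.0, 'spin': np.float64(0.87)}]
```

Emit:
{"method": "servo_tool", "body": {
  "targets": [
    {"dx": 0,"dy": 0,"dz": -1.1,"spin": 0,"grip": 0},
    {"dx": 0,"dy": 0,"dz": -2.2,"spin": 0,"grip": 0},
    {"dx": 0,"dy": 0,"dz": -3.3,"spin": 0,"grip": 0},
    {"dx": 0,"dy": 0,"dz": -4.4,"spin": 0,"grip": 0},
    {"dx": 0,"dy": 0,"dz": -5.4,"spin": 0,"grip": 0},
    {"dx": 0,"dy": 0,"dz": -6.4,"spin": 0,"grip": 0},
    {"dx": 0,"dy": 0,"dz": -6.4,"spin": 0,"grip": 0},
    {"dx": 0.3,"dy": 0.2,"dz": -6.4,"spin": 0,"grip": 0},
    {"dx": 0.6,"dy": 0.4,"dz": -6.4,"spin": 0,"grip": 0},
    {"dx": 0.9,"dy": 0.6,"dz": -6.4,"spin": 0,"grip": 0}
  ]
}}

```text
time_s: 4.43
tcp_pos: [0.617, 0.0068, 0.0833]
eef_rot: [-180.0, 0.1, -145.2]
contact_force: [1.1, 0.1, -0.5]
gripper_width: 0.0002
```

Emit:
{"method": "servo_tool", "body": {
  "targets": [
    {"dx": 0.4,"dy": 0.3,"dz": -0.1,"spin": 0,"grip": 0},
    {"dx": 0.8,"dy": 0.5,"dz": -0.2,"spin": 0,"grip": 0},
    {"dx": 1.3,"dy": 0.7,"dz": -0.2,"spin": 0.09,"grip": 0},
    {"dx": 1.8,"dy": 0.9,"dz": -0.2,"spin": 0.17,"grip": 0},
    {"dx": 2.2,"dy": 1.2,"dz": -0.2,"spin": 0.26,"grip": 0},
    {"dx": 2.6,"dy": 1.5,"dz": -0.2,"spin": 0.35,"grip": 0},
    {"dx": 3.0,"dy": 1.8,"dz": -0.2,"spin": 0.44,"grip": 0},
    {"dx": 3.4,"dy": 2.2,"dz": -0.2,"spin": 0.52,"grip": 0},
    {"dx": 3.7,"dy": 2.6,"dz": -0.2,"spin": 0.61,"grip": 0},
    {"dx": 4.0,"dy": 3.0,"dz": -0.2,"spin": 0.7,"grip": 0}
  ]
}}

```text
time_s: 5.27
tcp_pos: [0.6561, 0.0359, 0.0804]
eef_rot: [180.0, -0.1, -104.9]
contact_force: [-1.5, -2.7, -0.3]
gripper_width: 0.0004
```

```bash
python3 - <<'E'
from h import *
s=r.get_state();print(s['time_s'],s['tcp_pos'],s['eef_rot'],s['contact_force'])
b=r.capture('side')
O=(.6046,.0685)
m=red(b);m[:100]=0;m[200:]=0;m[:,:220]=0;m[:,320:]=0
cv2.imwrite('pics/v3.png',cv2.resize(b[60:230,150:376],(600,450)))
p=cv2.findNonZero(m)
if p is not None:
    c=p[:,0].mean(0);w=ray('side',c,.093);print(len(p),c,w,np.degrees(np.arctan2(w[1]-O[1],w[0]-O[0])))
def P(phi,b): return jw(O,np.radians(phi),(.0575,b,0))[:2]*100
a0=-15.4
for k in range(2):
    q=P(a0+55*k,-.0168)
    print([(*(P(a0+55*k+5.5*i,-.0168)-q).round(1).tolist(),float(round(np.radians(5.5*i),2))) for i in range(1,11)])
print(P(a0,-.0168))
E
```

```text
5.2667 [0.65609842 0.03586687 0.08039909] [ 1.79962671e+02 -7.05254750e-02 -1.04896012e+02] [-1.4592683  -2.66402341 -0.26351724]
93 [260.84946237 158.        ] [0.62976982 0.05650687 0.093     ] -25.477259763278997
[(0.3, 0.5, 0.1), (0.5, 1.0, 0.19), (0.7, 1.6, 0.29), (0.8, 2.1, 0.38), (0.9, 2.7, 0.48), (0.9, 3.3, 0.58), (0.9, 3.9, 0.67), (0.8, 4.4, 0.77), (0.6, 5.0, 0.86), (0.4, 5.5, 0.96)]
[(-0.3, 0.5, 0.1), (-0.6, 1.0, 0.19), (-0.9, 1.5, 0.29), (-1.3, 1.9, 0.38), (-1.7, 2.3, 0.48), (-2.2, 2.6, 0.58), (-2.7, 2.9, 0.67), (-3.2, 3.2, 0.77), (-3.7, 3.4, 0.86), (-4.3, 3.5, 0.96)]
[65.5574143   3.70337205]
```

View pics/v3.png

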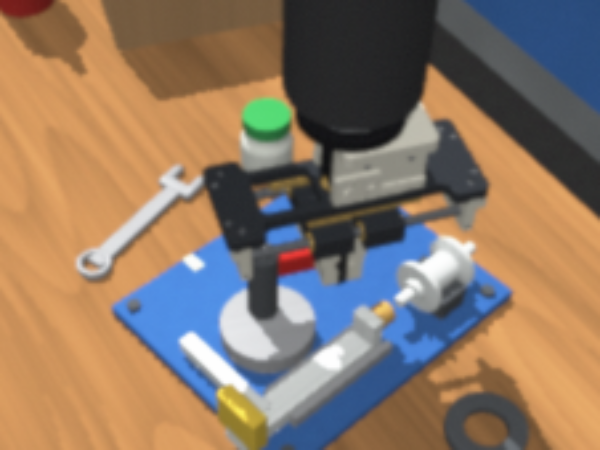

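The red handle shows left of the fingers at (295,262), and the cam is turning. The force is 3 N, so I'll carry on.

Emit:
{"method": "servo_tool", "body": {
  "targets": [
    {"dx": 0.3,"dy": 0.5,"dz": 0,"spin": 0.1,"grip": 0},
    {"dx": 0.5,"dy": 1.0,"dz": 0,"spin": 0.19,"grip": 0},
    {"dx": 0.7,"dy": 1.6,"dz": 0,"spin": 0.29,"grip": 0},
    {"dx": 0.8,"dy": 2.1,"dz": 0,"spin": 0.38,"grip": 0},
    {"dx": 0.9,"dy": 2.7,"dz": 0,"spin": 0.48,"grip": 0},
    {"dx": 0.9,"dy": 3.3,"dz": 0,"spin": 0.58,"grip": 0},
    {"dx": 0.9,"dy": 3.9,"dz": 0,"spin": 0.67,"grip": 0},
    {"dx": 0.8,"dy": 4.4,"dz": 0,"spin": 0.77,"grip": 0},
    {"dx": 0.6,"dy": 5.0,"dz": 0,"spin": 0.86,"grip": 0},
    {"dx": 0.4,"dy": 5.5,"dz": 0,"spin": 0.96,"grip": 0}
  ]
}}

```text
time_s: 6.15
tcp_pos: [0.6609, 0.0912, 0.0804]
eef_rot: [-180.0, -0.1, -50.0]
contact_force: [3.1, -4.4, -3.1]
gripper_width: 0.0002
```

Emit:
{"method": "servo_tool", "body": {
  "targets": [
    {"dx": -0.3,"dy": 0.5,"dz": 0,"spin": 0.1,"grip": 0},
    {"dx": -0.6,"dy": 1.0,"dz": 0,"spin": 0.19,"grip": 0},
    {"dx": -0.9,"dy": 1.5,"dz": 0,"spin": 0.29,"grip": 0},
    {"dx": -1.3,"dy": 1.9,"dz": 0,"spin": 0.38,"grip": 0},
    {"dx": -1.7,"dy": 2.3,"dz": 0,"spin": 0.48,"grip": 0},
    {"dx": -2.2,"dy": 2.6,"dz": 0,"spin": 0.58,"grip": 0},
    {"dx": -2.7,"dy": 2.9,"dz": 0,"spin": 0.67,"grip": 0},
    {"dx": -3.2,"dy": 3.2,"dz": 0,"spin": 0.77,"grip": 0},
    {"dx": -3.7,"dy": 3.4,"dz": 0,"spin": 0.86,"grip": 0},
    {"dx": -3.7,"dy": 3.4,"dz": 0,"spin": 0.86,"grip": 0}
  ]
}}

```text
time_s: 6.98
tcp_pos: [0.6238, 0.1259, 0.0811]
eef_rot: [-180.0, -0.1, -0.7]
contact_force: [3.0, -1.2, -0.7]
gripper_width: 0.0005
```

```bash
python3 - <<'E'
from h import *
s=r.get_state();print(s['time_s'],s['tcp_pos'],s['eef_rot'],s['contact_force'])
b=r.capture('side');t=r.capture('top');cv2.imwrite('pics/s4.png',b);cv2.imwrite('pics/t4.png',t)
cv2.imwrite('pics/v4.png',np.hstack([cv2.resize(t[105:240,150:330],(400,300)),cv2.resize(b[90:260,150:376],(400,300))]))
O=(.6046,.0685)
for n,im,(x0,x1,y0,y1) in(('top',t,(185,300,150,230)),('side',b,(190,300,110,210))):
    m=red(im);k=np.zeros_like(m);k[y0:y1,x0:x1]=m[y0:y1,x0:x1]
    p=cv2.findNonZero(k)
    if p is not None:
        c=p[:,0].mean(0);w=ray(n,c,.096);print(n,len(p),c,w,np.degrees(np.arctan2(w[1]-O[1],w[0]-O[0])))
E
```

```text
6.9833 [0.62376678 0.12594324 0.08107042] [-1.79969170e+02 -1.20185879e-01 -6.82089993e-01] [ 3.02064175 -1.17057659 -0.69651461]
top 25 [220.76 188.4 ] [0.60164177 0.10058614 0.096     ] 95.26758542338243
side 168 [235.57738095 144.08333333] [0.60301269 0.11612645 0.096     ] 91.90886251826022
```

View pics/v4.png

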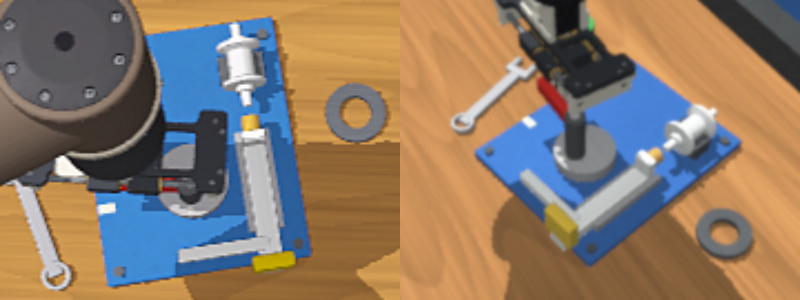

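The handle points close to the mark now, at about 90° against a target of 100.6°. I'll finish the turn, back off, lift clear and go behind the block for a clear view.

Emit:
{"method": "servo_tool", "body": {
  "targets": [
    {"dx": -0.4,"dy": 0.1,"dz": 0,"spin": 0.05,"grip": 0},
    {"dx": -0.8,"dy": 0.1,"dz": 0,"spin": 0.1,"grip": 0},
    {"dx": -1.1,"dy": 0.2,"dz": 0,"spin": 0.15,"grip": 0},
    {"dx": -1.3,"dy": 0.2,"dz": 0,"spin": 0.2,"grip": 0},
    {"dx": -1.3,"dy": 0.2,"dz": 0,"spin": 0.2,"grip": 0},
    {"dx": -1.3,"dy": 0.2,"dz": 0,"spin": 0.2,"grip": 0},
    {"dx": 0.2,"dy": 0.4,"dz": 0,"spin": 0.2,"grip": 0},
    {"dx": 1.2,"dy": 0.6,"dz": 0.5,"spin": 0.2,"grip": 0},
    {"dx": 1.2,"dy": 0.6,"dz": 3.5,"spin": 0.2,"grip": 0},
    {"dx": 1.2,"dy": 0.6,"dz": 6.5,"spin": 0.2,"grip": 0}
  ]
}}

```text
time_s: 7.92
tcp_pos: [0.6335, 0.1307, 0.1439]
eef_rot: [179.9, 0.4, 10.3]
contact_force: [0.9, 0.1, 1.0]
gripper_width: 0.0004
```

Emit:
{"method": "servo_tool", "body": {
  "targets": [
    {"dx": -1,"dy": -1.5,"dz": 1,"spin": 0,"grip": 0},
    {"dx": -3,"dy": -3.5,"dz": 1,"spin": 0,"grip": 0},
    {"dx": -5,"dy": -5.5,"dz": 1,"spin": 0,"grip": 0},
    {"dx": -7,"dy": -7.5,"dz": 1,"spin": 0,"grip": 0},
    {"dx": -9,"dy": -9.5,"dz": 1,"spin": 0,"grip": 0},
    {"dx": -11,"dy": -11.5,"dz": 1,"spin": 0,"grip": 0},
    {"dx": -13,"dy": -13.5,"dz": 1,"spin": 0,"grip": 0},
    {"dx": -14.5,"dy": -15.5,"dz": 1,"spin": 0,"grip": 0},
    {"dx": -15,"dy": -16.2,"dz": 1,"spin": 0,"grip": 0},
    {"dx": -15,"dy": -16.2,"dz": 1,"spin": 0,"grip": 0}
  ]
}}

```text
time_s: 8.75
tcp_pos: [0.4832, -0.0319, 0.1557]
eef_rot: [-180.0, 0.1, 10.3]
contact_force: [0.6, 0.5, -0.3]
gripper_width: 0.0005
```

```bash
python3 - <<'E'
from h import *
s=r.get_state();print(s['time_s'],s['tcp_pos'],s['eef_rot'],s['contact_force'])
b=r.capture('side');t=r.capture('top');cv2.imwrite('pics/s5.png',b);cv2.imwrite('pics/t5.png',t)
cv2.imwrite('pics/v5.png',np.hstack([cv2.resize(t[105:240,150:330],(400,300)),cv2.resize(b[90:260,150:376],(400,300))]))
O=(.6046,.0685)
for n,im,(x0,x1,y0,y1) in(('top',t,(185,300,150,230)),('side',b,(190,300,110,210))):
    m=red(im);k=np.zeros_like(m);k[y0:y1,x0:x1]=m[y0:y1,x0:x1]
    p=cv2.findNonZero(k)
    if p is not None:
        c=p[:,0].mean(0);w=ray(n,c,.097);rc=cv2.minAreaRect(np.array([ray(n,q,.1)[:2] for q in p[:,0]],np.float32));print(n,len(p),c,w,np.degrees(np.arctan2(w[1]-O[1],w[0]-O[0])),rc)
E
```

```text
8.75 [ 0.4832467  -0.03193721  0.15569056] [-1.79977523e+02  6.54821009e-02  1.03201100e+01] [ 0.6033998   0.46292367 -0.29766117]
top 203 [214.07881773 191.41871921] [0.59413599 0.11522915 0.097     ] 102.62196141951578 ((0.593622624874115, 0.11529965698719025), (0.015116889029741287, 0.06766007095575333), 12.563902854919434)
side 111 [236.90990991 149.96396396] [0.59652705 0.09917881 0.097     ] 104.74283470310505 ((0.5944759249687195, 0.09767672419548035), (0.01834961399435997, 0.048375412821769714), 5.8457441329956055)
```

View pics/v5.png

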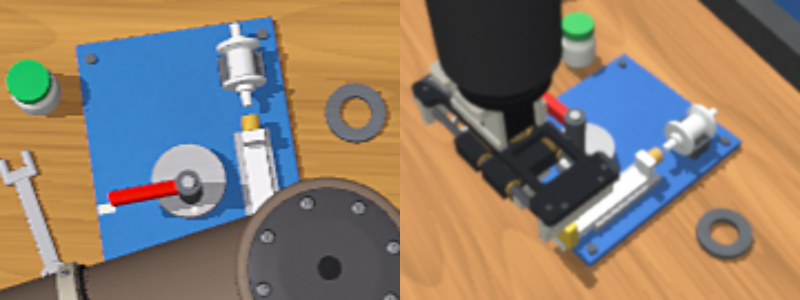

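The handle now measures 102.6° from the top picture. The target is 100.6°, so it is within 2°, and it points at the white mark at view (107,209) once I allow for height. The bystanders haven't moved. Next I lower behind the block and push.

Emit:
{"method": "servo_tool", "body": {
  "targets": [
    {"dx": 0,"dy": 0,"dz": -2,"spin": 0,"grip": 0},
    {"dx": 0,"dy": 0,"dz": -4,"spin": 0,"grip": 0},
    {"dx": 0,"dy": 0,"dz": -6,"spin": 0,"grip": 0},
    {"dx": 0,"dy": 0,"dz": -8,"spin": 0,"grip": 0},
    {"dx": 0,"dy": 0,"dz": -9.5,"spin": 0,"grip": 0},
    {"dx": 0,"dy": 0,"dz": -10.6,"spin": 0,"grip": 0},
    {"dx": 0,"dy": 0,"dz": -10.6,"spin": 0,"grip": 0},
    {"dx": 0.6,"dy": 0.1,"dz": -10.6,"spin": 0,"grip": 0},
    {"dx": 1.4,"dy": 0.3,"dz": -10.6,"spin": 0,"grip": 0},
    {"dx": 2.2,"dy": 0.4,"dz": -10.6,"spin": 0,"grip": 0}
  ]
}}

```text
time_s: 9.68
tcp_pos: [0.509, -0.0258, 0.0505]
eef_rot: [-180.0, -0.1, 10.6]
contact_force: [0.4, 0.5, -0.4]
gripper_width: 0.0005
```

Emit:
{"method": "servo_tool", "body": {
  "targets": [
    {"dx": 0.4,"dy": 0.1,"dz": 0,"spin": 0,"grip": 0},
    {"dx": 0.8,"dy": 0.2,"dz": 0,"spin": 0,"grip": 0},
    {"dx": 1.2,"dy": 0.2,"dz": 0,"spin": 0,"grip": 0},
    {"dx": 1.6,"dy": 0.3,"dz": 0,"spin": 0,"grip": 0},
    {"dx": 2.0,"dy": 0.4,"dz": 0,"spin": 0,"grip": 0},
    {"dx": 2.3,"dy": 0.4,"dz": 0,"spin": 0,"grip": 0},
    {"dx": 2.6,"dy": 0.5,"dz": 0,"spin": 0,"grip": 0},
    {"dx": 2.9,"dy": 0.5,"dz": 0,"spin": 0,"grip": 0},
    {"dx": 3.2,"dy": 0.6,"dz": 0,"spin": 0,"grip": 0},
    {"dx": 3.4,"dy": 0.6,"dz": 0,"spin": 0,"grip": 0}
  ]
}}

```text
time_s: 10.52
tcp_pos: [0.5412, -0.0204, 0.0494]
eef_rot: [-180.0, 0.0, 10.6]
contact_force: [-4.4, 1.8, -0.1]
gripper_width: -0.0
```

Emit:
{"method": "servo_tool", "body": {
  "targets": [
    {"dx": 0.1,"dy": 0,"dz": 0,"spin": 0,"grip": 0},
    {"dx": 0.2,"dy": 0,"dz": 0,"spin": 0,"grip": 0},
    {"dx": 0.3,"dy": 0.1,"dz": 0,"spin": 0,"grip": 0},
    {"dx": 0.4,"dy": 0.1,"dz": 0,"spin": 0,"grip": 0},
    {"dx": 0.5,"dy": 0.1,"dz": 0,"spin": 0,"grip": 0},
    {"dx": 0.5,"dy": 0.1,"dz": 0,"spin": 0,"grip": 0},
    {"dx": 0.5,"dy": 0.1,"dz": 0,"spin": 0,"grip": 0},
    {"dx": 0.5,"dy": 0.1,"dz": 0,"spin": 0,"grip": 0},
    {"dx": 0.5,"dy": 0.1,"dz": 0,"spin": 0,"grip": 0},
    {"dx": 0.5,"dy": 0.1,"dz": 0,"spin": 0,"grip": 0}
  ]
}}

```text
time_s: 11.35
tcp_pos: [0.546, -0.0195, 0.0495]
eef_rot: [-180.0, 0.0, 10.6]
contact_force: [-3.8, 2.3, -1.3]
gripper_width: 0.0005
```

Emit:
{"method": "servo_tool", "body": {
  "targets": [
    {"dx": 0.1,"dy": 0,"dz": 0,"spin": 0,"grip": 0},
    {"dx": 0.1,"dy": 0,"dz": 0,"spin": 0,"grip": 0},
    {"dx": 0.2,"dy": 0,"dz": 0,"spin": 0,"grip": 0},
    {"dx": 0.2,"dy": 0,"dz": 0,"spin": 0,"grip": 0},
    {"dx": 0.3,"dy": 0.1,"dz": 0,"spin": 0,"grip": 0},
    {"dx": 0.3,"dy": 0.1,"dz": 0,"spin": 0,"grip": 0},
    {"dx": 0.3,"dy": 0.1,"dz": 0,"spin": 0,"grip": 0},
    {"dx": 0.3,"dy": 0.1,"dz": 0,"spin": 0,"grip": 0},
    {"dx": 0.3,"dy": 0.1,"dz": 0,"spin": 0,"grip": 0},
    {"dx": 0.3,"dy": 0.1,"dz": 0,"spin": 0,"grip": 0}
  ]
}}

```text
time_s: 12.18
tcp_pos: [0.5461, -0.0198, 0.0493]
eef_rot: [180.0, 0.3, 10.6]
contact_force: [-11.1, -1.2, 5.7]
gripper_width: 0.0002
```

It has stopped against something near the expected home, with the force at 11 N. One small extra nudge to confirm, then I back off and clear the view.

Emit:
{"method": "servo_tool", "body": {
  "targets": [
    {"dx": 0.1,"dy": 0,"dz": 0,"spin": 0,"grip": 0},
    {"dx": 0.2,"dy": 0,"dz": 0,"spin": 0,"grip": 0},
    {"dx": 0.2,"dy": 0,"dz": 0,"spin": 0,"grip": 0},
    {"dx": 0.2,"dy": 0,"dz": 0,"spin": 0,"grip": 0},
    {"dx": 0.2,"dy": 0,"dz": 0,"spin": 0,"grip": 0},
    {"dx": 0.2,"dy": 0,"dz": 0,"spin": 0,"grip": 0},
    {"dx": 0.2,"dy": 0,"dz": 0,"spin": 0,"grip": 0},
    {"dx": 0.2,"dy": 0,"dz": 0,"spin": 0,"grip": 0},
    {"dx": 0.2,"dy": 0,"dz": 0,"spin": 0,"grip": 0},
    {"dx": 0.2,"dy": 0,"dz": 0,"spin": 0,"grip": 0}
  ]
}}

```text
time_s: 13.02
tcp_pos: [0.5462, -0.0199, 0.0491]
eef_rot: [180.0, 0.5, 10.5]
contact_force: [-18.2, 0.6, 11.9]
gripper_width: 0.0005
```

Emit:
{"method": "servo_tool", "body": {
  "targets": [
    {"dx": -1,"dy": -0.2,"dz": 0,"spin": 0,"grip": 0},
    {"dx": -3,"dy": -0.6,"dz": 0,"spin": 0,"grip": 0},
    {"dx": -5,"dy": -1,"dz": 0.5,"spin": 0,"grip": 0},
    {"dx": -7,"dy": -1.4,"dz": 3,"spin": 0,"grip": 0},
    {"dx": -8,"dy": -2,"dz": 6,"spin": 0,"grip": 0},
    {"dx": -8,"dy": -5,"dz": 9,"spin": 0,"grip": 0},
    {"dx": -8,"dy": -8.5,"dz": 11,"spin": 0,"grip": 0},
    {"dx": -8,"dy": -12,"dz": 12,"spin": 0,"grip": 0},
    {"dx": -8,"dy": -15.5,"dz": 12,"spin": 0,"grip": 0},
    {"dx": -8,"dy": -19,"dz": 12,"spin": 0,"grip": 0}
  ]
}}

```text
time_s: 13.85
tcp_pos: [0.473, -0.2106, 0.172]
eef_rot: [179.9, -0.4, 10.7]
contact_force: [1.0, 0.3, -0.5]
gripper_width: 0.0008
```

```bash
python3 - <<'E'
from h import *
s=r.get_state();print(s['time_s'],s['tcp_pos'],s['contact_force'])
b=r.capture('side');t=r.capture('top');cv2.imwrite('pics/s6.png',b);cv2.imwrite('pics/t6.png',t)
cv2.imwrite('pics/v6.png',np.hstack([cv2.resize(t[105:240,150:330],(400,300),interpolation=cv2.INTER_CUBIC),cv2.resize(b[90:260,150:376],(400,300))]))
O=(.6046,.0685);k=red(t);k[:150]=0;k[230:]=0;k[:,:185]=0;k[:,300:]=0
p=cv2.findNonZero(k)[:,0]
rc=cv2.minAreaRect(np.array([ray('top',q,.1)[:2] for q in p],np.float32));w=ray('top',p.mean(0),.097)
print(rc,np.degrees(np.arctan2(w[1]-O[1],w[0]-O[0])))
y0=cv2.imread('pics/top0.png')
for im in(y0,t):
    y=hsv(im,(22,150,100),(35,255,255));y[:190]=0;y[240:]=0;y[:,:230]=0;y[:,300:]=0
    p=cv2.findNonZero(y)
    if p is not None: print('yel',len(p),ray('top',p[:,0].mean(0),.066))
E
```

```text
13.85 [ 0.47299476 -0.21056809  0.17198709] [ 0.9781275   0.28182284 -0.51749172]
((0.593622624874115, 0.11529965698719025), (0.015116889029741287, 0.06766007095575333), 12.563902854919434) 102.62196141951578
yel 135 [ 0.53103645 -0.01947452  0.066     ]
```

View pics/v6.png

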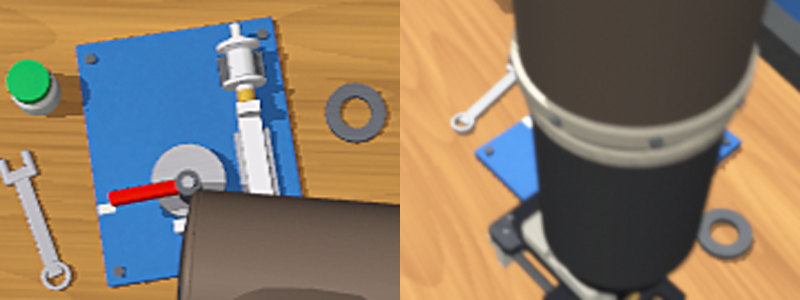

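The brass cup now meets the hub's axle, at view (246,93), and the handle hasn't changed. The arm hides the block, so I'll swing it aside for one last check.

Emit:
{"method": "servo_tool", "body": {
  "targets": [
    {"dx": 0,"dy": 4,"dz": 0,"spin": 0,"grip": 0},
    {"dx": 0,"dy": 8,"dz": 0,"spin": 0,"grip": 0},
    {"dx": 0,"dy": 12,"dz": 0,"spin": 0,"grip": 0},
    {"dx": 0,"dy": 16,"dz": 0,"spin": 0,"grip": 0},
    {"dx": 0,"dy": 20,"dz": 0,"spin": 0,"grip": 0},
    {"dx": 0,"dy": 24,"dz": 0,"spin": 0,"grip": 0},
    {"dx": 0,"dy": 28,"dz": 0,"spin": 0,"grip": 0},
    {"dx": 0,"dy": 32,"dz": 0,"spin": 0,"grip": 0},
    {"dx": 0,"dy": 36,"dz": 0,"spin": 0,"grip": 0},
    {"dx": 0,"dy": 40,"dz": 0,"spin": 0,"grip": 0}
  ]
}}

```text
time_s: 14.78
tcp_pos: [0.4715, 0.1945, 0.1706]
eef_rot: [-179.9, -0.2, 10.7]
contact_force: [1.1, 0.3, -0.5]
gripper_width: 0.0005
```

Emit:
{"method": "servo_tool", "body": {
  "targets": [
    {"dx": -2,"dy": 3,"dz": 1,"spin": 0,"grip": 0},
    {"dx": -4,"dy": 6,"dz": 2,"spin": 0,"grip": 0},
    {"dx": -6,"dy": 9,"dz": 3,"spin": 0,"grip": 0},
    {"dx": -8,"dy": 12,"dz": 4,"spin": 0,"grip": 0},
    {"dx": -10,"dy": 15,"dz": 5,"spin": 0,"grip": 0},
    {"dx": -12,"dy": 18,"dz": 5,"spin": 0,"grip": 0},
    {"dx": -14,"dy": 21,"dz": 5,"spin": 0,"grip": 0},
    {"dx": -16,"dy": 24,"dz": 5,"spin": 0,"grip": 0},
    {"dx": -17,"dy": 25,"dz": 5,"spin": 0,"grip": 0},
    {"dx": -17,"dy": 25,"dz": 5,"spin": 0,"grip": 0}
  ]
}}

```text
time_s: 15.62
tcp_pos: [0.2993, 0.4447, 0.2199]
eef_rot: [-179.9, -0.1, 10.8]
contact_force: [0.4, -0.6, -0.8]
gripper_width: 0.0004
```

```bash
python3 - <<'E'
from h import *
s=r.get_state();print(s['time_s'],s['tcp_pos'],s['contact_force'])
b=r.capture('side');t=r.capture('top')
cv2.imwrite('pics/v7.png',np.hstack([cv2.resize(t[105:240,150:330],(400,300),interpolation=cv2.INTER_CUBIC),cv2.resize(b[90:260,150:376],(400,300),interpolation=cv2.INTER_CUBIC)]))
for c,f,im in(('top','top0',t),('side','side0',b)):
  P=[]
  for q in(cv2.imread(f'pics/{f}.png'),im):
    y=hsv(q,(22,140,90),(35,255,255));k=np.zeros_like(y);k[190:240,225:300]=y[190:240,225:300]
    p=cv2.findNonZero(k)[:,0];P.append(ray(c,p.mean(0),.066 if c=='top' else .05));print(c,len(p))
  print('slide moved',P[1]-P[0])
E
```

```text
15.6167 [0.29933227 0.44471646 0.21994194] [ 0.37620838 -0.63276893 -0.78283116]
top 141
top 141
slide moved [0.03151469 0.00585387 0.        ]
side 254
side 252
slide moved [0.03142865 0.00554233 0.        ]
```

View pics/v7.png

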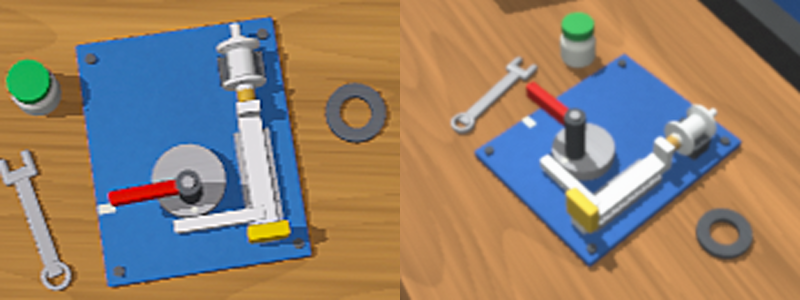

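```bash
python3 -c "
from plant import r
r.close_job();print(r.get_state()['time_s'])"
```

```text
the job is handed in; nothing more can be done
the job is handed in; nothing more can be done
```

The cam is at its low point, the slide is home against it, and I handed the job in at about 15.7 s with the robot clear of everything. Both were moved by pushing with shut fingers, never gripped.

- **Handle:** I pushed it about 156° counter-clockwise. The top picture reads it within about 2° of the white mark, about the limit of that measurement. At 2°, the cam is less than 0.1 mm from its low point.
- **Slide:** I then pushed the yellow block forward until it stopped hard. The push force rose to 18 N sideways with no further movement.
- **Last checks:** Both cameras put the slide's travel at 32 mm. With a start up to 3 mm forward, that fits home at about 34 mm. The last pictures show the brass cup on the axle end and the shoe's arm at the cam. The jar, spanner and ring look unmoved.
- **What went wrong:** The first three move calls were refused because some rows left out keys. Nothing moved, and I sent them again with every key filled in. No check failed.

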